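# Draw a dropped arbor spacer out from under the grinder guard

### The job

The brass arbor spacer has dropped and lies under the wire guard of the grinder, beside a steel one. Use the hooked rod, not the fingers, to draw the brass spacer out through the guard's open front until it lies flat on the bench wholly clear of the guard, then lay the hooked rod flat on the bench and let go. Leave the steel spacer where it is.

Things in the scene. Friction and masses are not known exactly. Their poses are not given: they have to be found in the camera images.
- hook: Rod with flat J hook (a hookless twin lies apart). Origin: underside of dark wood handle, at the grip point; x towards hook, z up. Handle 24 wide (y), 38 high, x -60 to 50 mm. 8 mm alloy rod along y = 0, axis 4 mm above underside, to x = 230; there an arm goes 72 mm to +y, then a tip turns 15 mm back to -x. Mouth 64 mm wide, middle y = 36, arm's inner face x = 226. Lies flat on bench; 130 g.
- brass_spacer: Brass ring lying flat, yellow: outside diameter 34 mm, bore 20 mm, 18 mm high. Origin: centre of its underside; z up along its axis. About 90 g; it slides on the bench when pulled.
- steel_spacer: Grey steel ring of the same size (34 mm outside, 18 mm high) that must stay where it lies, also under the guard, 10 cm or more to one side of the brass one. Origin: centre of its underside.
- grinder: Fixed blue grinder, guard of steel wires 35 mm apart in front. Origin: on the bench, middle of the guard's open front edge; x points in under the guard, y along the edge, z up. Wires roof x 0 to 180 mm, y -140 to 140, undersides 86 mm or more above the bench; housing face at x = 180. 8 mm legs (22 mm feet) at x = 0, y = -140 and 140; open between. Negative x is open bench.
Mind the look-alikes: they are no part of the job. What is meant by the brass_spacer is not blue, orange or purple, and is the smaller of those in its own colour.

How it is judged (in metres and radians):
On the way:
1. the hooked rod bears on the brass spacer while it is still under the guard (contact force between hook and brass_spacer above 0.05 N and x of brass_spacer in the frame of grinder above 0 m), for 0.1 s.
At the end, for the whole second after the job is handed in: The brass spacer lies flat (within 10 degrees) and still on the bench, its centre 20 to 350 mm out from the guard's open front edge and within 250 mm to either side of the guard's middle; the hooked rod lies flat (within 10 degrees) and still on the bench (x of brass_spacer in the frame of grinder between -0.35 and -0.02 m and y of brass_spacer in the frame of grinder between -0.25 and 0.25 m and height (world z) of brass_spacer below 0.006 m and angle between each of brass_spacer, hook's own z axis and vertical below 0.17 rad and linear speed of each of brass_spacer, hook below 0.02 m/s and height (world z) of hook between -0.01 and 0.01 m); the robot touches nothing.
It fails at once if the steel spacer is moved more than 15 mm (distance of steel_spacer from where it was at the start of the episode above 0.015 m).
It fails at once if the fingers or the arm touch the brass spacer (contact force between any of the fingers, the arm and brass_spacer above 0.3 N).
It also fails if it takes over 45 s, if anything falls off the work surface, if the arm or the gripper's body presses on something with over 40 N, if the wrist force passes 120 N, or if a joint passes its speed limit or range.

### The arm

A 6-joint arm with a two-finger parallel gripper is mounted at the origin on the work surface. World frame = base frame: x ahead of the robot, y to its left, z up, the work surface at z = 0. Lengths are in m, angles in degrees, forces in N, time in s.
With the tool pointing down it reaches from about 0.4 to 0.825 m from the base axis. Payload 7 kg.
Tool frame: the origin (TCP) lies on the centre line of the jaws, within the pads' length; the fingertips stand 11 mm ahead of it and the grasp point (between the pads) lies 8 mm behind it; z points along the fingers, y is the direction in which the jaws open and shut (so a half turn about z gives the same grasp; the last joint's range is limited). The gripper opens to 88 mm and grips with 3 to 60 N. Pads are 19 mm wide; open, the fingers measure 130 mm over their backs; the gripper's body (78 mm by 193 mm) begins 47 mm behind the grasp point.
Start: joints at [80.163, 20.546, 0.682, 0, -70.136, -16.507], TCP at [0.3, 0.605, 0.238] pointing down, gripper open.
Joint ranges: [-176.03, 176.03], [-82.01, 121.73], [-58.28, 71.71], [-173.87, 95.51], [-174.79, -0.11], [-173.66, 173.66]. Speed limits (degrees/s): [136.94, 136.94, 172.46, 180, 180, 180].

### API

Orientations are given as [roll, pitch, yaw] about the fixed x, y, z axes, in that order (R = Rz(yaw) Ry(pitch) Rx(roll)).
In Python, from plant import ctrl, cams, order gives the robot as it stands.
- The arm moves only by the tool jog_arm, never from a script. Its argument "motion" is a list of rows, each an object with "offset": the shift along the tool's x, y, z in mm, a list of three; "roll": the turn about the tool's z in rad; "hand": the finger opening in mm, from 0 to 87.6. A call has 1 to 20 rows; each row is the pose to reach, as a shift and turn from the pose commanded when the call began, along the tool's axes at that moment; what a row does not reach only later rows make up. A row lasts 1/12 s, in which the tool goes at most 41.7 mm and 7.16 degrees, less where a joint would pass 70% of its speed; a pose out of reach is approached as far as the arm can. A call with a gripper value outside its range is refused whole. The fingers move at their own pace and stop on an object; the grip force is fixed at half the most. Time passes only in rows, so rows that repeat a pose let the fingers close. It gives the time, the measured TCP pose, the force and the opening at its end, in the units of the state.
- ctrl.get_obs(): the state, without advancing time (a new reading comes with each control period).
- cams.snapshot(name): name is "scene" or "top" or "wrist"; returns a dict with "img" (400x640x3 uint8, red, green, blue), "K" (3x3 intrinsics, pixels), "cam_to_world" (4x4, takes a point from camera to world coordinates); the wrist camera has in their place "T_tool_cam" (4x4, takes a point from camera to tool coordinates, whose origin is the TCP and whose axes are the flange's). Camera axes: x right, y down, z forward; pixel columns grow to the right and rows downward; lengths in m; the calibration is good to about 2 mm. A picture is of the moment at which its call begins: read the wrist's pose just before it. There is no depth.
- order.close_job(): hands the job in, once; it reports no verdict.
The state is a dict: "clock": time; "joint_pos": joint angles; "qvel": joint speeds; "tau": joint torques, N m; "tool_pos": TCP position; "orientation": TCP orientation; "force": force on the tool from outside, world axes, zero at the start; "moment": the same for the moment, N m; "opening": finger opening in m.
Only numpy, scipy, OpenCV 4.12 (cv2) and the standard library are available. Lean on these libraries where they do the work, as an engineer would, in place of code of your own. Each camera call takes 0.05 s, during which the arm holds its last target. There are 200 camera calls.

## Working session

There is one attempt and no reset: what is moved stays moved. The work goes in short steps, Python scripts to look and compute and a tool call to move; the robot and the scene stay as the last step left them, time stands still between calls to the robot, and variables do not carry over. Pictures are saved under pics/ and viewed, about 8 in all and at most 12, crops included, and the job is handed in when it is done.

Besides the shell and the picture viewer there is one more tool, called after ">>>" as name(argument=value, ...), one argument or row to a line, values as JSON. jog_arm: Moves the arm, as the interface text tells. Its arguments: {"type":"object","properties":{"motion":{"type":"array"}},"required":["motion"]}

```bash
mkdir -p pics; cat > h.py <<'E'
import numpy as np,cv2
from plant import ctrl,cams,order
from scipy.spatial.transform import Rotation as R
def snap(n,f):
    o=ctrl.get_obs(); s=cams.snapshot(n)
    cv2.imwrite('pics/'+f+'.png',s['img'][:,:,::-1])
    if n=='wrist':
        T=np.eye(4);T[:3,:3]=R.from_euler('xyz',o['orientation'],degrees=True).as_matrix();T[:3,3]=o['tool_pos']
        C=T@s['T_tool_cam']
    else: C=s['cam_to_world']
    np.savez('pics/'+f+'.npz',K=s['K'],C=C); return s
def px(f,u,v,z):
    d=np.load('pics/'+f+'.npz');r=d['C'][:3,:3]@np.linalg.solve(d['K'],[u,v,1.]);p=d['C'][:3,3]
    return p+r*(z-p[2])/r[2]
def proj(f,P):
    d=np.load('pics/'+f+'.npz');c=np.linalg.inv(d['C'])@np.append(P,1);u=d['K']@c[:3];return u[:2]/u[2]
E
python3 - <<'E'
from h import *
print(ctrl.get_obs())
a=snap('top','top');b=snap('scene','scene')
for f in('top','scene'):
    d=np.load(f'pics/{f}.npz');print(d['K'],d['C'])
E
```

```text
{'clock': 0.0, 'joint_pos': array([ 8.01630056e+01,  2.05929837e+01,  6.34844395e-01, -1.96863392e-02,
       -7.01364855e+01, -1.65051367e+01]), 'qvel': array([-0.11235588, -0.08022567, -0.0375589 , -0.05788755, -0.06424728,
       -0.0678825 ]), 'tau': array([-1.52482065e-03, -5.82712448e+01,  2.93063629e+01,  6.99763566e+00,
        6.81553240e-03, -1.59062547e-04]), 'tool_pos': array([0.29935387, 0.60447128, 0.2366147 ]), 'orientation': array([ 1.79904016e+02, -9.14178718e-03, -2.63488278e+01]), 'force': array([-0.22253868, -0.05299737, -0.23980969]), 'moment': array([ 0.0151768 , -0.01701382,  0.05134699]), 'opening': 0.08762349264692057}
[[447.48824984   0.         324.90825267]
 [  0.         447.48824984 203.76499043]
 [  0.           0.           1.        ]] [[-0.02847741 -0.98911062  0.14439257  0.38476571]
 [-0.99940646  0.03097469  0.01507617 -0.06156262]
 [-0.01938451 -0.14387754 -0.98940563  1.28103648]
 [ 0.          0.          0.          1.        ]]
[[368.53425154   0.         317.50766223]
 [  0.         368.53425154 199.1027217 ]
 [  0.           0.           1.        ]] [[ 0.6766502   0.56860649 -0.46779393  1.02323205]
 [ 0.73616439 -0.51003965  0.44488375 -0.4711982 ]
 [ 0.01437033 -0.64540391 -0.76370628  0.76692338]
 [ 0.          0.          0.          1.        ]]
```

View pics/top.png

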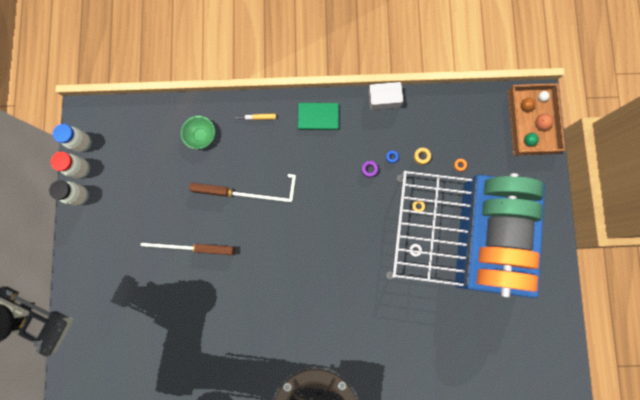

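View pics/scene.png

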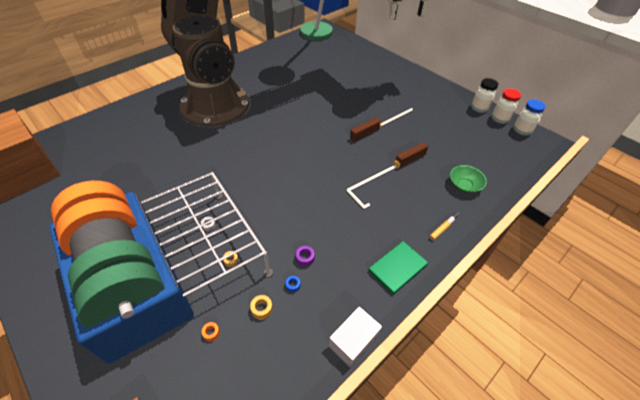

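Top view: the hook has its handle at (190–230, 190), its corner at (291,201) and its tip at (290,176). The small yellow ring is under the guard at (419,206) and the steel ring at (416,250). The guard's front edge runs from (404,174) to (393,276). I'll enlarge both regions.

```bash
python3 - <<'E'
from h import *
i=cv2.imread('pics/top.png')
a=cv2.resize(i[165:215,180:305],None,fx=6,fy=6,interpolation=cv2.INTER_CUBIC)
b=cv2.resize(i[165:290,380:480],None,fx=4,fy=4,interpolation=cv2.INTER_CUBIC)
c=np.zeros((300+500,750,3),np.uint8)[:600]
cv2.imwrite('pics/hk.png',a);cv2.imwrite('pics/gd.png',b)
for n,u,v,z in[('hend',190,188,.019),('corner',291,201,.004),('tip',289,176,.004),('brass',419,206,.009),('steel',416,250,.009),('legA',402,178,0),('legB',391,276,0)]:print(n,px('top',u,v,z).round(3))
E
```

```text
hend [0.627 0.345 0.019]
corner [0.582 0.056 0.004]
tip [0.656 0.06  0.004]
brass [ 0.556 -0.311  0.009]
steel [ 0.431 -0.295  0.009]
legA [ 0.64  -0.268  0.   ]
legB [ 0.36  -0.222  0.   ]
```

View pics/hk.png

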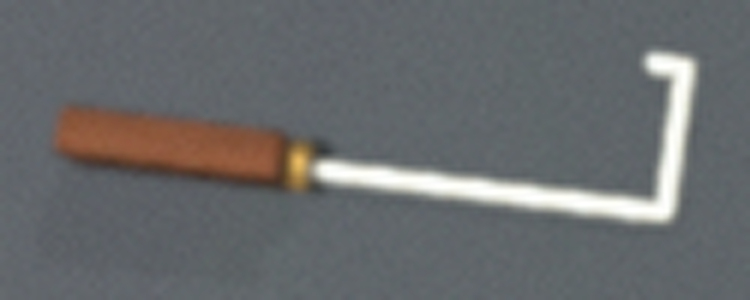

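View pics/gd.png

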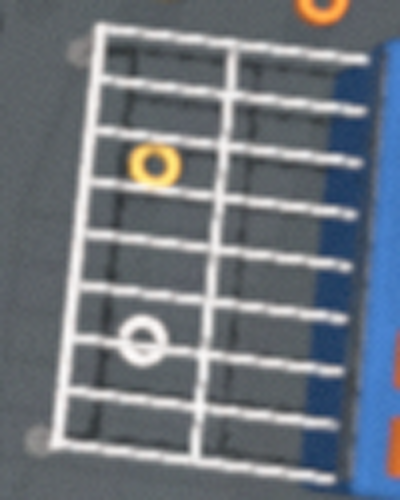

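The crops show the hook's rod start at (233,193), corner at (291.3,200.3) and arm end at (294.7,175.3). The brass ring is at (418.5,206.5), the steel one at (415.5,250), and the feet at (400,177.5) and (389.5,274). Both rings are between the front bar and the cross bar.

```bash
python3 - <<'E'
from h import *
P=lambda u,v,z:px('top',u,v,z)[:2]
c=P(291.3,200.3,.004);r=P(233,193,.004);t=P(294.7,175.3,.004);he=P(190.3,186.7,.03);h2=P(227,191.2,.03)
d=c-r;print('rod len',np.linalg.norm(d),'yaw',np.degrees(np.arctan2(d[1],d[0])),'arm',np.linalg.norm(t-c),np.degrees(np.arctan2(*(t-c)[::-1])))
x=d/np.linalg.norm(d);O=c-x*.230;print('origin',O,'handle ends along x',(he-O)@x,(h2-O)@x, 'lat',x[0]*(he-O)[1]-x[1]*(he-O)[0])
A=P(400,177.5,0.002);B=P(389.5,274,0.002);m=(A+B)/2;y=(A-B)/np.linalg.norm(A-B);gx=np.array([y[1],-y[0]])
print('guard',A,B,np.linalg.norm(A-B),m,'x',gx,np.degrees(np.arctan2(gx[1],gx[0])))
for n,q in(('brass',P(418.5,206.5,.009)),('steel',P(415.5,250,.009))):print(n,q,(q-m)@gx,(q-m)@y)
print(proj('scene',np.append(P(418.5,206.5,.009),.009)),proj('scene',np.append(O,.03)))
E
```

```text
rod len 0.17135997384439344 yaw -98.99754956233336 arm 0.0742649237231924 -8.693778286864005
origin [0.62026918 0.28193908] handle ends along x -0.05938370727973736 0.04724861183415441 lat -0.0009117829881524417
guard [ 0.64164674 -0.26227767] [ 0.36590675 -0.21825492] 0.27923205717130783 [ 0.50377675 -0.24026629] x [-0.15765649 -0.98749402] -99.07089663982063
brass [ 0.55413087 -0.30943484] 0.06036487466528128 0.060629267879070435
steel [ 0.43073107 -0.29377568] 0.06435632100609776 -0.06369606710194867
[228.90396497 258.35985968] [409.50190674 152.40849944]
```

The geometry checks out: rod, arm and guard lengths are within 3 mm of the given sizes. The hook lies parallel to the guard's x axis at yaw −99°. The plan is to grasp the handle, carry the hook in over the rings at about 40 mm, lower it behind the brass and pull. First I go above the handle.

>>> jog_arm(
  motion=[
    {"offset":[430,147,118],"roll":1.268,"hand":70},
    {"offset":[430,147,118],"roll":1.268,"hand":70},
    {"offset":[430,147,118],"roll":1.268,"hand":70},
    {"offset":[430,147,118],"roll":1.268,"hand":70},
    {"offset":[430,147,118],"roll":1.268,"hand":70},
    {"offset":[430,147,118],"roll":1.268,"hand":70},
    {"offset":[430,147,118],"roll":1.268,"hand":70},
    {"offset":[430,147,118],"roll":1.268,"hand":70},
    {"offset":[430,147,118],"roll":1.268,"hand":70},
    {"offset":[430,147,118],"roll":1.268,"hand":70},
    {"offset":[430,147,118],"roll":1.268,"hand":70},
    {"offset":[430,147,118],"roll":1.268,"hand":70},
    {"offset":[430,147,118],"roll":1.268,"hand":70},
    {"offset":[430,147,118],"roll":1.268,"hand":70},
    {"offset":[430,147,118],"roll":1.268,"hand":70},
    {"offset":[430,147,118],"roll":1.268,"hand":70},
  ],
)

```text
clock: 1.43
tool_pos: [0.6191, 0.2835, 0.1201]
orientation: [-180.0, 0.0, -98.9]
force: [-0.3, 0.3, -0.3]
opening: 0.0698
```

```bash
python3 - <<'E'
from h import *
s=snap('wrist','w1');o=ctrl.get_obs();print(o['tool_pos'],o['orientation'],o['force'])
y=np.radians(-99);x=np.array([np.cos(y),np.sin(y)]);O=np.array([.6203,.2819])
for a,z in((-.06,.038),(0,.038),(.05,.038),(.226,.004)):print(a,proj('w1',np.append(O+a*x,z)))
E
```

```text
[0.619043   0.28364815 0.12015864] [-1.79971368e+02  3.84568135e-02 -9.88879456e+01] [-0.46928376  0.52708964 -0.60778567]
-0.06 [323.89664325 269.29948493]
0 [323.79830234 207.75562601]
0.05 [323.70477766 149.22586671]
0.226 [323.70944428 -95.73518814]
```

View pics/w1.png

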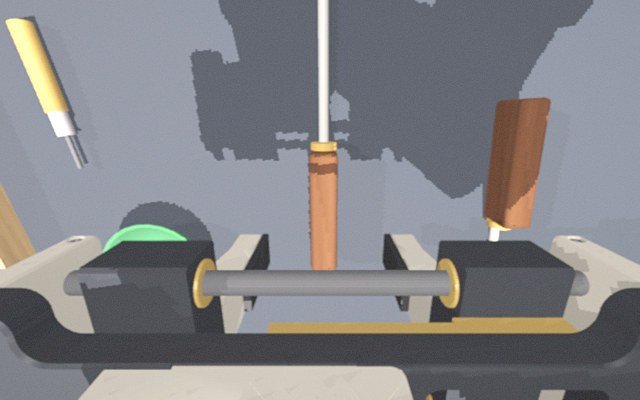

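The wrist view shows the handle centred at u≈323 with the ferrule at v≈147, against a prediction of (323.7,149), so the pose is right. I'll descend and grip.

>>> jog_arm(
  motion=[
    {"offset":[1,-1,35],"roll":0,"hand":70},
    {"offset":[1,-1,65],"roll":0,"hand":70},
    {"offset":[1,-1,85],"roll":0,"hand":70},
    {"offset":[1,-1,96],"roll":0,"hand":70},
    {"offset":[1,-1,100],"roll":0,"hand":70},
    {"offset":[1,-1,100],"roll":0,"hand":70},
    {"offset":[1,-1,100],"roll":0,"hand":0},
    {"offset":[1,-1,100],"roll":0,"hand":0},
    {"offset":[1,-1,100],"roll":0,"hand":0},
    {"offset":[1,-1,100],"roll":0,"hand":0},
    {"offset":[1,-1,100],"roll":0,"hand":0},
    {"offset":[1,-1,100],"roll":0,"hand":0},
    {"offset":[1,-1,100],"roll":0,"hand":0},
    {"offset":[1,-1,100],"roll":0,"hand":0},
    {"offset":[1,-1,100],"roll":0,"hand":0},
    {"offset":[1,-1,100],"roll":0,"hand":0},
  ],
)

```text
clock: 2.82
tool_pos: [0.6206, 0.2812, 0.0197]
orientation: [-180.0, 0.0, -99.0]
force: [-1.1, -0.3, 2.1]
opening: 0.0242
```

Gripped at 24.2 mm. I'll lift 42 mm and go to just before the guard, then check.

>>> jog_arm(
  motion=[
    {"offset":[0,0,-15],"roll":0,"hand":0},
    {"offset":[0,0,-30],"roll":0,"hand":0},
    {"offset":[0,0,-42],"roll":0,"hand":0},
    {"offset":[15,1,-42],"roll":0,"hand":0},
    {"offset":[40,2,-42],"roll":0,"hand":0},
    {"offset":[70,3,-42],"roll":0,"hand":0},
    {"offset":[100,4,-42],"roll":0,"hand":0},
    {"offset":[130,5,-42],"roll":0,"hand":0},
    {"offset":[160,6,-42],"roll":0,"hand":0},
    {"offset":[190,7,-42],"roll":0,"hand":0},
    {"offset":[220,8,-42],"roll":0,"hand":0},
    {"offset":[245,9,-42],"roll":0,"hand":0},
    {"offset":[255,9,-42],"roll":0,"hand":0},
    {"offset":[257,9,-42],"roll":0,"hand":0},
    {"offset":[257,9,-42],"roll":0,"hand":0},
    {"offset":[257,9,-42],"roll":0,"hand":0},
  ],
)

```text
clock: 4.15
tool_pos: [0.5717, 0.0292, 0.0616]
orientation: [-180.0, 0.0, -99.0]
force: [0.0, 0.3, -1.9]
opening: 0.0236
```

```bash
python3 - <<'E'
from h import *
snap('top','t2');o=ctrl.get_obs();print(o['tool_pos'],o['orientation'],o['force'],o['moment'])
snap('wrist','w2');snap('scene','s2')
O=o['tool_pos'][:2];y=np.radians(o['orientation'][2]);X=np.array([np.cos(y),np.sin(y)]);Y=np.array([-X[1],X[0]])
for f in('w2','s2'):
  for a,b in((.05,0),(.23,0),(.23,.072)):print(f,a,b,proj(f,np.append(O+a*X+b*Y,.046)).round(1))
i=cv2.imread('pics/w2.png');j=cv2.imread('pics/s2.png')
cv2.imwrite('pics/c2.png',np.vstack([cv2.resize(i[:250],(640,250)),j[110:350]]))
E
```

```text
[0.57178587 0.02952738 0.06153532] [-1.79980965e+02  1.33188163e-02 -9.89609566e+01] [-0.20322246  0.34123986 -1.65762977] [ 0.13644605 -0.12184511  0.03678519]
w2 0.05 0 [325.1 165.7]
w2 0.23 0 [ 324.3 -281.7]
w2 0.23 0.072 [ 143.9 -281.1]
s2 0.05 0 [321.8 189.2]
s2 0.23 0 [260.7 219. ]
s2 0.23 0.072 [275.2 239.7]
```

View pics/c2.png

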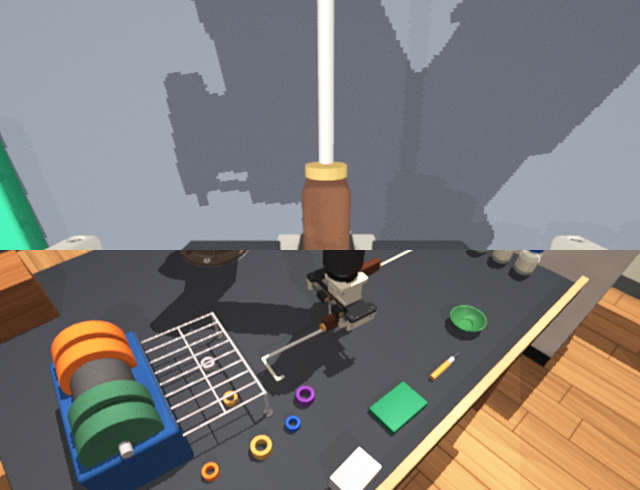

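The hook is held in line and its corner is just outside the guard, at full-image (265,218). That is about 5 px off the prediction, so I'll look closer for sag.

```bash
python3 - <<'E'
from h import *
j=cv2.imread('pics/s2.png')[150:280,200:350];i=cv2.imread('pics/t2.png')[150:280,310:460]
f=lambda q:cv2.resize(q,None,fx=4,fy=4,interpolation=cv2.INTER_CUBIC)
c=np.hstack([f(j)[:,:400],f(i)[:,:400]]);cv2.imwrite('pics/c3.png',c)
o=ctrl.get_obs();O=o['tool_pos'][:2];y=np.radians(o['orientation'][2]);X=np.array([np.cos(y),np.sin(y)]);Y=np.array([-X[1],X[0]])
for z in(.02,.046):
 for a,b in((.06,0),(.23,0),(.23,.072)):
  P=np.append(O+a*X+b*Y,z);print(z,a,b,(4*(proj('s2',P)-[200,150])).round(),(4*(proj('t2',P)-[310,150])+[400,0]).round())
E
```

```text
0.02 0.06 0 [474. 189.] [442. 225.]
0.02 0.23 0 [247. 301.] [680. 254.]
0.02 0.23 0.072 [304. 383.] [691. 155.]
0.046 0.06 0 [475. 163.] [441. 219.]
0.046 0.23 0 [243. 276.] [684. 250.]
0.046 0.23 0.072 [301. 359.] [695. 148.]
```

View pics/c3.png

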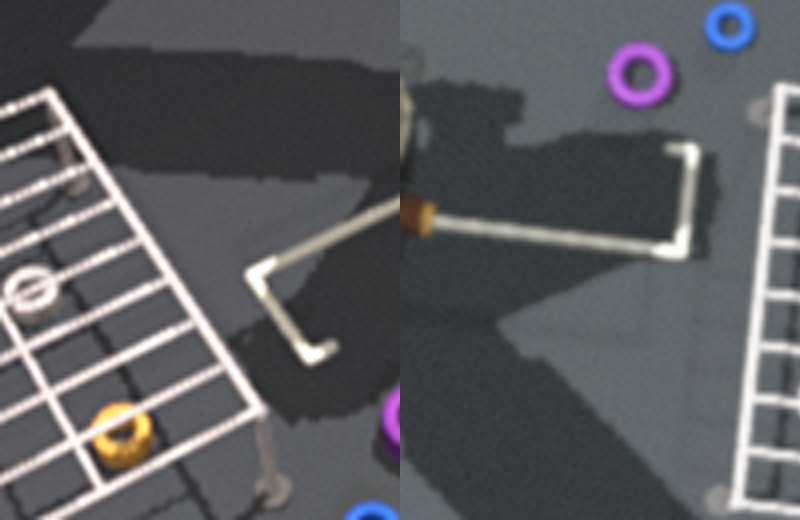

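There is no sag. The hook corner sits at (254,274) in the scene crop and (681,252) in the top crop, only about 4 mm short of the model. I'll insert 145 mm over the rings, then lower behind the brass.

>>> jog_arm(
  motion=[
    {"offset":[12,0,0],"roll":0,"hand":0},
    {"offset":[30,0,0],"roll":0,"hand":0},
    {"offset":[50,0,0],"roll":0,"hand":0},
    {"offset":[70,0,0],"roll":0,"hand":0},
    {"offset":[90,0,0],"roll":0,"hand":0},
    {"offset":[110,0,0],"roll":0,"hand":0},
    {"offset":[128,0,0],"roll":0,"hand":0},
    {"offset":[140,0,0],"roll":0,"hand":0},
    {"offset":[145,0,0],"roll":0,"hand":0},
    {"offset":[145,0,0],"roll":0,"hand":0},
    {"offset":[145,0,0],"roll":0,"hand":0},
  ],
)

```text
clock: 5.22
tool_pos: [0.5489, -0.1142, 0.0615]
orientation: [-180.0, 0.0, -99.0]
force: [-0.8, 0.7, -0.5]
opening: 0.0242
```

```bash
python3 - <<'E'
from h import *
snap('scene','s4');snap('top','t4');print(ctrl.get_obs()['tool_pos'])
j=cv2.imread('pics/s4.png')[180:310,160:310];i=cv2.imread('pics/t4.png')[150:280,370:470]
f=lambda q:cv2.resize(q,None,fx=4,fy=4,interpolation=cv2.INTER_CUBIC)
cv2.imwrite('pics/c4.png',np.hstack([f(j)[:,:400],f(i)]))
E
```

```text
[ 0.5490273  -0.11377585  0.06157722]
```

View pics/c4.png

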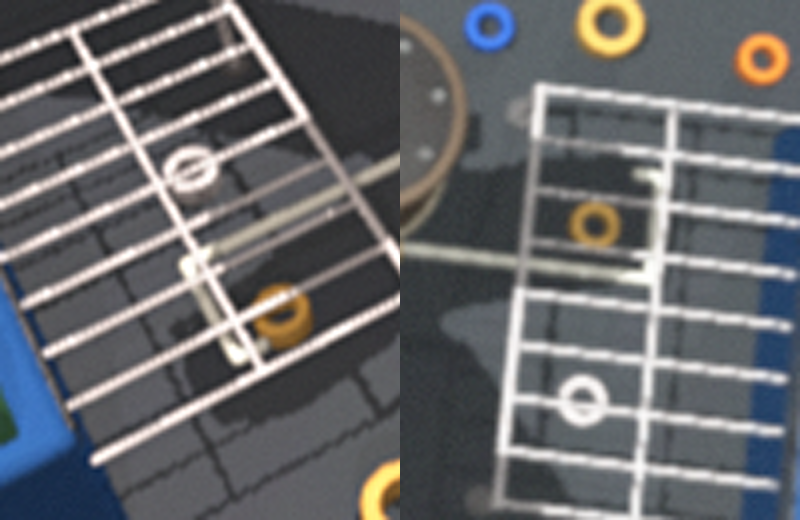

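The hook arm is behind the brass ring, at x≈655 against the ring's edge at 620 in the top crop. The tip lies outside the ring and the rod is well away from the steel ring. I'll lower and begin the pull slowly.

>>> jog_arm(
  motion=[
    {"offset":[0,0,12],"roll":0,"hand":0},
    {"offset":[0,0,26],"roll":0,"hand":0},
    {"offset":[0,0,36],"roll":0,"hand":0},
    {"offset":[0,0,40],"roll":0,"hand":0},
    {"offset":[0,0,41],"roll":0,"hand":0},
    {"offset":[0,0,41],"roll":0,"hand":0},
    {"offset":[-3,0,41],"roll":0,"hand":0},
    {"offset":[-7,0,41],"roll":0,"hand":0},
    {"offset":[-11,0,41],"roll":0,"hand":0},
    {"offset":[-15,0,41],"roll":0,"hand":0},
    {"offset":[-19,0,41],"roll":0,"hand":0},
    {"offset":[-23,0,41],"roll":0,"hand":0},
    {"offset":[-28,0,41],"roll":0,"hand":0},
    {"offset":[-33,0,41],"roll":0,"hand":0},
    {"offset":[-38,0,41],"roll":0,"hand":0},
    {"offset":[-43,0,41],"roll":0,"hand":0},
    {"offset":[-48,0,41],"roll":0,"hand":0},
    {"offset":[-52,0,41],"roll":0,"hand":0},
    {"offset":[-55,0,41],"roll":0,"hand":0},
    {"offset":[-55,0,41],"roll":0,"hand":0},
  ],
)

```text
clock: 6.98
tool_pos: [0.5576, -0.0595, 0.0206]
orientation: [-180.0, 0.0, -99.0]
force: [-0.6, 0.2, -1.9]
opening: 0.0239
```

```bash
python3 - <<'E'
from h import *
snap('scene','s5');snap('top','t5');print(ctrl.get_obs()['tool_pos'])
j=cv2.imread('pics/s5.png')[180:310,180:330];i=cv2.imread('pics/t5.png')[150:280,370:470]
f=lambda q:cv2.resize(q,None,fx=4,fy=4,interpolation=cv2.INTER_CUBIC)
cv2.imwrite('pics/c5.png',np.hstack([f(j)[:,:400],f(i)]))
E
```

```text
[ 0.55738219 -0.05993355  0.02051825]
```

View pics/c5.png

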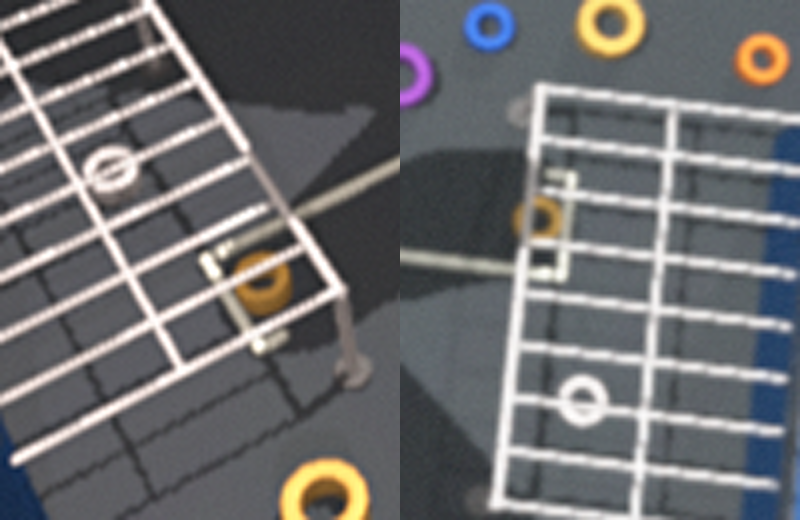

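The brass ring, at (536,218) in the top crop, is following in the mouth and nearing the front edge, and the steel ring is unmoved. I'll continue 110 mm.

>>> jog_arm(
  motion=[
    {"offset":[-4,0,0],"roll":0,"hand":0},
    {"offset":[-10,0,0],"roll":0,"hand":0},
    {"offset":[-17,0,0],"roll":0,"hand":0},
    {"offset":[-24,0,0],"roll":0,"hand":0},
    {"offset":[-31,0,0],"roll":0,"hand":0},
    {"offset":[-38,0,0],"roll":0,"hand":0},
    {"offset":[-45,0,0],"roll":0,"hand":0},
    {"offset":[-52,0,0],"roll":0,"hand":0},
    {"offset":[-59,0,0],"roll":0,"hand":0},
    {"offset":[-66,0,0],"roll":0,"hand":0},
    {"offset":[-73,0,0],"roll":0,"hand":0},
    {"offset":[-80,0,0],"roll":0,"hand":0},
    {"offset":[-87,0,0],"roll":0,"hand":0},
    {"offset":[-94,0,0],"roll":0,"hand":0},
    {"offset":[-100,0,0],"roll":0,"hand":0},
    {"offset":[-105,0,0],"roll":0,"hand":0},
    {"offset":[-108,0,0],"roll":0,"hand":0},
    {"offset":[-110,0,0],"roll":0,"hand":0},
    {"offset":[-110,0,0],"roll":0,"hand":0},
    {"offset":[-110,0,1],"roll":0,"hand":0},
  ],
)

```text
clock: 8.75
tool_pos: [0.5747, 0.0486, 0.0197]
orientation: [-180.0, 0.0, -99.0]
force: [0.1, -0.8, -0.6]
opening: 0.0236
```

```bash
python3 - <<'E'
from h import *
snap('scene','s6');snap('top','t6');print(ctrl.get_obs()['tool_pos'])
j=cv2.imread('pics/s6.png')[150:280,200:350];i=cv2.imread('pics/t6.png')[150:280,340:440]
f=lambda q:cv2.resize(q,None,fx=4,fy=4,interpolation=cv2.INTER_CUBIC)
cv2.imwrite('pics/c6.png',np.hstack([f(j)[:,:400],f(i)]))
E
```

```text
[0.57465075 0.04838166 0.01961838]
```

View pics/c6.png

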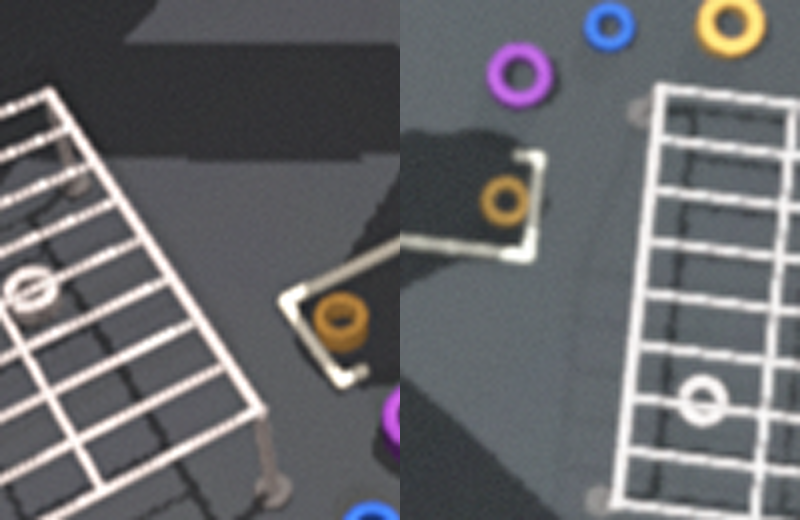

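The brass ring, at (506,200) in the top crop, is well clear of the front edge at x≈650 and lies flat in the mouth. Steel is unmoved and the hook is on the bench. I'll release and rise.

>>> jog_arm(
  motion=[
    {"offset":[0,0,0],"roll":0,"hand":60},
    {"offset":[0,0,0],"roll":0,"hand":60},
    {"offset":[0,0,0],"roll":0,"hand":60},
    {"offset":[0,0,0],"roll":0,"hand":60},
    {"offset":[0,0,0],"roll":0,"hand":60},
    {"offset":[0,0,0],"roll":0,"hand":60},
    {"offset":[0,0,0],"roll":0,"hand":60},
    {"offset":[0,0,0],"roll":0,"hand":60},
    {"offset":[0,0,-15],"roll":0,"hand":60},
    {"offset":[0,0,-40],"roll":0,"hand":60},
    {"offset":[0,0,-70],"roll":0,"hand":60},
    {"offset":[0,0,-100],"roll":0,"hand":60},
    {"offset":[0,0,-130],"roll":0,"hand":60},
    {"offset":[0,0,-150],"roll":0,"hand":60},
    {"offset":[0,0,-150],"roll":0,"hand":60},
    {"offset":[0,0,-150],"roll":0,"hand":60},
  ],
)

```text
clock: 10.18
tool_pos: [0.5751, 0.0488, 0.171]
orientation: [-179.9, 0.1, -99.0]
force: [0.2, -0.5, -1.1]
opening: 0.06
```

```bash
python3 - <<'E'
from h import *
snap('scene','s7');snap('top','t7');o=ctrl.get_obs();print(o['tool_pos'],o['force'],o['opening'],o['clock'])
m=np.array([.5038,-.2403]);gx=np.array([-.1577,-.9875]);gy=np.array([.9875,-.1577])
q=px('top',366.5,200,.009)[:2];print('brass',(q-m)@gx,(q-m)@gy)
a=cv2.imread('pics/t4.png');b=cv2.imread('pics/t7.png')
for n,i in(('t4',a),('t7',b)):
  hsv=cv2.cvtColor(i,cv2.COLOR_BGR2HSV)
f=lambda q:cv2.resize(q,None,fx=3,fy=3,interpolation=cv2.INTER_CUBIC)
j=cv2.imread('pics/s7.png')[130:290,190:400][:, :133*2]
cv2.imwrite('pics/c7.png',np.hstack([f(j)[:480,:430],f(b[140:300,330:450])]))
E
```

```text
[0.573902   0.04838027 0.16877679] [ 0.43060187  0.28380648 -0.7487094 ] 0.06010303441045418 10.2833
brass -0.08907651869460635 0.06049689458684019
```

View pics/c7.png

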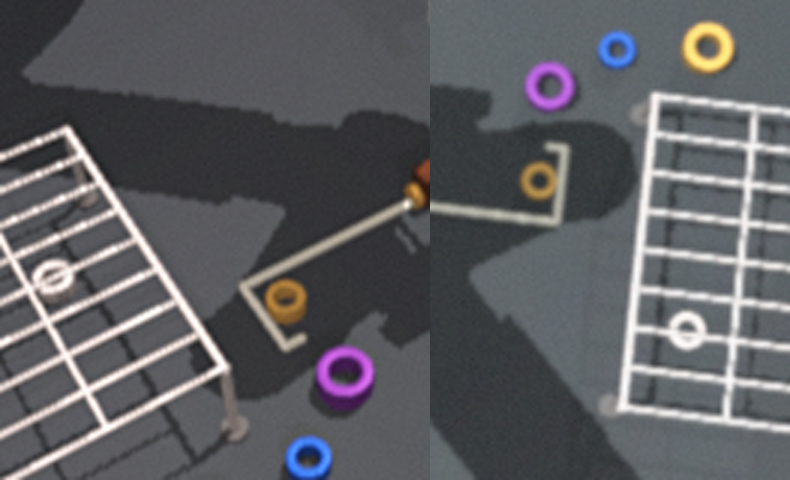

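The hook lies on the bench with its corner at full-image (270,226), the same place as before release. The brass ring is flat at guard x ≈ −89 mm, y ≈ +60 mm, and steel has not moved. I'll hand in.

```bash
python3 -c "
from plant import order
print(order.close_job())"
```

```text
the job is handed in; nothing more can be done
None
```

I gripped the hooked rod by its handle and carried it in under the guard over the rings. I lowered it behind the brass spacer, drew the spacer out through the open front, then let the rod lie flat and raised the open gripper clear. The job was handed in at about 10.3 s; no verdict is reported.

**Last checks, from the images:**
- **Brass spacer:** it lies flat at guard x ≈ −89 mm, y ≈ +60 mm, wholly clear of the guard.
- **Steel spacer:** it looks unmoved in both camera views. I judged this by eye and did not measure it.
- **Hooked rod:** it lies on the bench and did not shift at release.
- **Robot:** the gripper is about 15 cm above the bench with nothing in its fingers.

**Disagreement:** while carried, the hook appeared about 4 mm short of the model position. I made up for it by inserting 5 mm deeper.

**Not measured:** the contact force between hook and spacer has no direct reading. The images show the hook moving the spacer while it was still under the guard.

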